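Index the vial carousel to the pink sample

ROBOT

A 6-joint arm with a two-finger parallel gripper is mounted at the origin on a cart in front of the work surface, level with it; the furniture and walls round the work are solid. World frame = base frame: x ahead of the robot, y to its left, z up, the work surface at z = 0. Lengths are in m, angles in rad, forces in N, time in s.
With the tool pointing down it reaches from about 0.3 to 0.775 m from the base axis. Payload 14.6 kg.
Tool frame: the origin (TCP) lies between the finger pads; the fingertips stand 8 mm ahead of it and the grasp point (between the pads) lies 11 mm behind it; z points along the fingers, y is the direction in which the jaws open and shut (so a half turn about z gives the same grasp; the last joint's range is limited). The gripper opens to 85 mm and grips with 20 to 120 N. Pads are 22 mm wide; open, the fingers measure 114 mm over their backs; the gripper's body (76 mm by 85 mm) begins 54 mm behind the grasp point. The pads swing forward as they close: fully open they stand 13 mm farther back than shut.
Start: joints at [1.225, 0.3, 1.521, -0, 1.321, -0.067], TCP at [0.151, 0.529, 0.239] pointing down, gripper open.
Joint ranges: [-3.03, 3.03], [-0.79, 2.21], [0.23, 2.52], [-1.04, 4.18], [0, 3.07], [-2.55, 2.55]. Speed limits (rad/s): [2.22, 2.22, 2.57, 3.14, 3.14, 3.14].

INTERFACE

Orientations are given as a rotation vector (axis times angle).
In Python, from workcell import * gives the robot as it stands.
- The arm moves only by the tool step_arm, never from a script. Its argument "plan" is text: rows parted by semicolons, each of 7 numbers parted by spaces: the shift along the tool's x, y, z in mm, then the turn, a rotation vector about the tool's x, y, z in degrees, then the closure in counts, from 0 (fully open) to 255 (shut). A call has 1 to 20 rows; each row is the pose to reach, as a shift and turn from the pose measured when the call began, along the tool's axes at that moment; what a row does not reach only later rows make up. A row lasts 1/12 s, in which the tool goes at most 41.7 mm and 7.16 degrees, less where a joint would pass 70% of its speed; a pose out of reach is approached as far as the arm can. A call with a gripper value outside its range is refused whole. The fingers move at their own pace and stop on an object; the grip force is fixed at half the most. Time passes only in rows, so rows that repeat a pose let the fingers close. It gives the time, the measured TCP pose, the force and the opening at its end, in the units of the state.
- get_state(): the state, without advancing time (a new reading comes with each control period).
- grab_frame(name): name is "side" or "top"; returns a dict with "color" (480x640x3 uint8, red, green, blue), "z_map" (480x640 float32, m along the optical axis (not along the pixel's ray), 0 where there is no reading), "fov_y" (degrees; the focal length in pixels is half the picture's height over the tangent of half this angle, whatever the lens; pixels are square), "cx", "cy" (the principal point, pixels), "dist" ([k1, k2, p1, p2, k3] as OpenCV has them; the pictures are not rectified), "R" (3x3) and "t" (3): a world point X has camera coordinates R X + t. Camera axes: x right, y down, z forward; pixel columns grow to the right and rows downward; lengths in m; the calibration is good to about 2 mm. A picture is of the moment at which its call begins.
- sign_off(): hands the job in, once; it reports no verdict.
Trained networks look in a picture, given as the dict that the camera call returned (one of the last four; its "shot" number tells which), for a name from the list of things; names that differ only in an ending like _2 or _b are one class to them, and where a whole thing is asked for, a point or a joint stands for the part that bears it (a point fixed in the world has none). Each returns a list of dicts, best first, with "score" (0 to 1); they miss things now and then, are a little off and sometimes report something else, mostly with a low value. They report only what shows in the picture. A call takes as long as a camera call. They do not tell look-alikes from the thing itself.
- cut_out(thing, picture): "pixels" (480x640 bool, what is visible of it) and "xy" ([column, row] in pixels, amid what is visible of it).
- landmark_of(thing, picture): "xy" ([column, row] in pixels: a listed point, or the origin of a listed thing).
The state is a dict: "time": time; "joint_positions": joint angles; "dq": joint speeds; "joint_torque": joint torques, N m; "tcp_pos": TCP position; "ee_rot": TCP orientation; "force": force on the tool from outside, world axes, zero at the start; "torque": the same for the moment, N m; "opening": finger opening in m.
Only numpy, scipy, OpenCV 4.12 (cv2) and the standard library are available. Lean on these libraries where they do the work, as an engineer would, in place of code of your own. Each camera call takes 0.05 s, during which the arm holds its last target.

TASK

Bring the pink sample to the reader: pull the black knob in the middle of the vial carousel up to unlock it, turn it until the pink vial stands in front of the window of the white reading head, then push the knob back down fully home so that the carousel is locked there. Work by the knob only and do not touch the vials.

Things in the scene. Friction and masses are not known exactly. Their poses are not given: they have to be found in the camera images.
- knob_grip (a point): Centre of the knob's grip: an upright fluted black cylinder 40 mm across and 32 mm high, on the carousel's upright turning axis; 123 mm over the worktop when home, rising with the knob. Under the grip is a 26 mm neck; from 40 mm below this point a 72 mm flange. Vial caps reach 47 mm below it (knob home), 53 to 79 mm from the axis. It turns the disc of vials one to one.
- knob (a joint): Height of the knob: 0 = home (locked), 0.016 m = fully up. Keys under its flange sit in a crown of ten notches, 36 degrees apart, and stop it turning below about 0.012 m; above that it turns freely both ways. No spring: friction of about 4 N keeps it at any height. It goes home only in a notch: within about 4 degrees of it the keys drop in, farther off they stop on the teeth.
- carousel (a joint): Angle of the disc and knob about the upright axis, 0 at the start, positive anticlockwise seen from above, in rad; ends at -3.1 and 3.1. Every multiple of 0.628 (36 degrees) is a locking notch. Turning takes about 0.06 N m.
- vial_pink_mid (a point): Centre (half-way up) of the pink vial: 25 mm across, 58 mm high, clear with pink contents and a black cap with a pink dot. It stands loosely upright in one of ten blue cups (22 mm deep) on the white disc, 66 mm from the axis, at the start one or two notches to either side of the station. Three like vials with pale contents and no dot stand near it.
- station (a point): Reading station: where a vial's centre lies when its cup is indexed to the reader; 66 mm from the carousel's axis, 47 mm over the worktop, before the dark window of the fixed white reading head (80 mm wide, 75 mm high, its face 97 mm from the axis, orange mark on top).
- vial_pink: The pink vial; origin at the centre of its underside, z axis up along it.
- vial_a: A vial with pale contents, same size as the pink one; origin at the centre of its underside, z axis up along it.
- vial_b: As vial_a.
- vial_c: As vial_a.
Mind the look-alikes: they are no part of the job. Leave any turquoise or yellow look-alike of the vial_pink alone.

How it is judged:
On the way, in this order (a step that is already met when the one before it is completed fails the run):
1. the knob is pulled up, out of its notch (value of joint knob above 0.011 m), for 0.2 s.
2. with the knob up, the pink vial is turned to the reading head (value of joint knob above 0.006 m and horizontal distance between vial_pink_mid and station below 0.015 m), for 0.1 s.
At the end, for the whole second after the job is handed in: The knob is home (within 3 mm), the pink vial's centre is within 8 mm (horizontally) of the station, at rest, and all four vials stand upright (within 0.2 rad) (value of joint knob below 0.003 m and horizontal distance between vial_pink_mid and station below 0.008 m and angle between each of vial_pink, vial_a, vial_b, vial_c's own z axis and vertical below 0.2 rad and linear speed of vial_pink below 0.02 m/s); the robot touches nothing.
It fails at once if a vial is touched by the robot (contact force between any of the fingers, the arm and vial_pink above 1 N or contact force between any of the fingers, the arm and vial_a above 1 N or contact force between any of the fingers, the arm and vial_b above 1 N or contact force between any of the fingers, the arm and vial_c above 1 N).
It also fails if it takes over 32 s, if anything falls off the work surface, if the arm or the gripper's body presses on something with over 40 N, if the wrist force passes 120 N, or if a joint passes its speed limit or range.

## Working session

There is one attempt and no reset: what is moved stays moved. The work goes in short steps, Python scripts to look and compute and a tool call to move; the robot and the scene stay as the last step left them, time stands still between calls to the robot, and variables do not carry over. Pictures are saved under pics/ and viewed, and the job is handed in when it is done.

Besides the shell and the picture viewer there is one more tool, called by a JSON object that holds its "api" and its "payload". step_arm: Moves the arm, as the interface text tells. Its arguments: {"type":"object","properties":{"plan":{"type":"string"}},"required":["plan"]}

```bash
mkdir -p pics
cat > h.py <<'E'
from workcell import *
import numpy as np, cv2
def K(f):
    fl=240/np.tan(np.radians(f["fov_y"])/2); return np.array([[fl,0,f["cx"]],[0,fl,f["cy"]],[0,0,1.]])
def ray(f,xy):
    p=cv2.undistortPoints(np.array([[xy]],float),K(f),np.array(f["dist"],float))[0,0]
    R=np.array(f["R"]);t=np.array(f["t"]); return -R.T@t, R.T@np.array([p[0],p[1],1])
def atz(f,xy,z):
    c,d=ray(f,xy); return c+d*(z-c[2])/d[2]
def dep(f,xy):
    c,d=ray(f,xy); u,v=int(round(xy[0])),int(round(xy[1])); return c+d*f["z_map"][v,u]
def proj(f,X):
    R=np.array(f["R"]);t=np.array(f["t"])
    return cv2.projectPoints(np.array([X],float),cv2.Rodrigues(R)[0],t,K(f),np.array(f["dist"],float))[0][0,0]
def save(f,n): cv2.imwrite("pics/"+n,cv2.cvtColor(f["color"],cv2.COLOR_RGB2BGR))
E
python3 - <<'E'
from h import *
s=get_state(); print({k:np.round(v,3) for k,v in s.items()})
for n in ("top","side"):
    f=grab_frame(n); save(f,n+"0.png")
    for th,z in (("knob_grip",.123),("vial_pink_mid",.047),("station",.047)):
        for r in landmark_of(th,f)[:3]: print(n,th,np.round(r["xy"],1),round(r["score"],2),"atz",atz(f,r["xy"],z).round(4),"dep",dep(f,r["xy"]).round(4))
E
```

```text
{'time': np.float64(0.0), 'joint_positions': array([ 1.225,  0.301,  1.522,  0.   ,  1.321, -0.067]), 'dq': array([ 0.002,  0.001, -0.001,  0.001,  0.   , -0.001]), 'joint_torque': array([-2.0000e-03, -5.4351e+01, -3.6178e+01, -0.0000e+00,  4.0000e-03,
       -0.0000e+00]), 'tcp_pos': array([0.151, 0.529, 0.239]), 'ee_rot': array([-4.360e-01, -3.111e+00,  2.000e-03]), 'force': array([-0.144,  0.351,  1.243]), 'torque': array([-0.015,  0.013, -0.013]), 'opening': np.float64(0.086)}
top knob_grip [330.3 278.7] 0.58 atz [0.4874 0.2064 0.123 ] dep [0.487  0.2063 0.1405]
top vial_pink_mid [277.4 190.1] 0.75 atz [0.6596 0.3127 0.047 ] dep [0.6571 0.3113 0.0594]
top vial_pink_mid [334.2 182.1] 0.68 atz [0.6771 0.2023 0.047 ] dep [0.6743 0.2023 0.0598]
top vial_pink_mid [301.5 180.5] 0.65 atz [0.6793 0.2661 0.047 ] dep [0.6771 0.2655 0.0572]
top station [322.9 247.3] 0.67 atz [0.5492 0.222  0.047 ] dep [0.5516 0.2226 0.0176]
side knob_grip [346.5 230.2] 0.8 atz [0.4815 0.2026 0.123 ] dep [0.4801 0.2258 0.1347]
side knob_grip [312.9 273.4] 0.2 atz [0.5219 0.3515 0.123 ] dep [0.534  0.2651 0.069 ]
side vial_pink_mid [316.4 279.9] 0.91 atz [0.53   0.2509 0.047 ] dep [0.5281 0.2656 0.0565]
side vial_pink_mid [231.4 289. ] 0.78 atz [0.6712 0.2938 0.047 ] dep [0.6766 0.2784 0.0364]
side vial_pink_mid [231.  307.9] 0.75 atz [0.6566 0.3472 0.047 ] dep [0.6614 0.3339 0.0371]
side station [308.1 269.7] 0.76 atz [0.5493 0.2182 0.047 ] dep [0.5514 0.2046 0.0386]
```

View pics/top0.png

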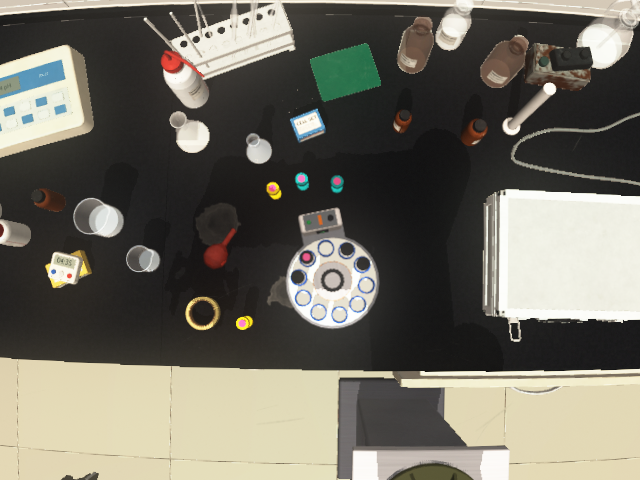

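View pics/side0.png

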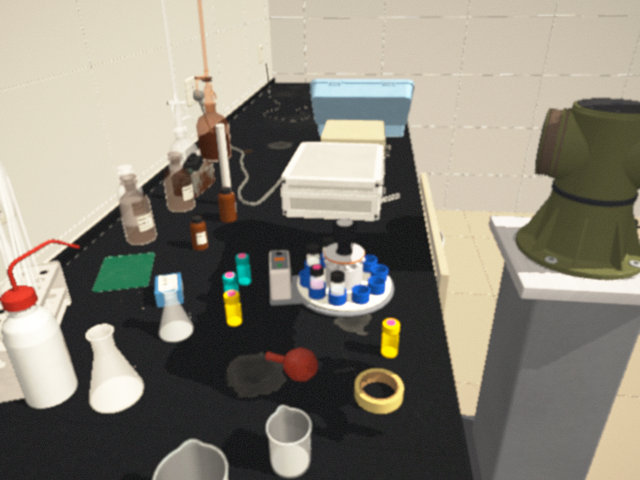

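Run:
```python
from h import *
from scipy.optimize import least_squares
def cloud(f):
    v,u=np.mgrid[0:480,0:640]; p=cv2.undistortPoints(np.stack([u.ravel(),v.ravel()],1).astype(float)[:,None],K(f),np.array(f["dist"],float))[:,0]
    z=f["z_map"].ravel(); P=np.c_[p*z[:,None],z]; return ((P-np.array(f["t"]))@np.array(f["R"])).reshape(480,640,3)
def circ(Q,r=None):
    c0=np.r_[Q.mean(0),.04]
    return least_squares(lambda c:np.hypot(*(Q-c[:2]).T)-c[2],c0,loss="soft_l1",f_scale=.002).x
for n in ("top","side"):
    f=grab_frame(n); C=cloud(f); ok=f["z_map"]>0
    d=np.hypot(C[...,0]-.487,C[...,1]-.206)
    m=ok&(d<.03)&(C[...,2]>.128)
    print(n,"grip n",m.sum(),"mean",C[m].mean(0).round(4),"bbox",C[m].min(0).round(4),C[m].max(0).round(4), "mid",((C[m].min(0)+C[m].max(0))/2).round(4))
    h,e=np.histogram(C[ok&(d<.1)][:,2],bins=np.arange(-.01,.16,.01)); print(h)
    for th,z in (("knob_grip",.123),):
        for r in cut_out(th,f)[:2]:
            px=r["pixels"]; print(th,r["score"],px.sum(),r["xy"]); P=C[px&ok];print(np.percentile(P,[5,50,95],axis=0).round(3))
    c=f["color"]
    k=proj(f,[.487,.206,.08]); u,v=map(int,k)
    cr=c[v-75:v+75,u-100:u+100]; cv2.imwrite(f"pics/{n}1.png",cv2.resize(cr[...,::-1],(800,600),interpolation=cv2.INTER_CUBIC)); print("crop origin",u-100,v-75)
    hsv=cv2.cvtColor(c,cv2.COLOR_RGB2HSV)
    blue=(hsv[...,0]>100)&(hsv[...,0]<125)&(hsv[...,1]>140)&(d<.11)
    print("blue",blue.sum())
    if n=="top":
        fl=K(f)[0,0]; print("fl",fl,"cam",ray(f,[320,240])[0])
```

```text
top grip n 411 mean [0.4859 0.2025 0.1398] bbox [0.4657 0.1823 0.1321] [0.506  0.2226 0.1453] mid [0.4859 0.2025 0.1387]
[ 297  690 3448  855  344  381   39   57  705  659    0    0    0    0
  194  217]
knob_grip 0.97 1258 [330.0, 278.0]
[[0.456 0.173 0.078]
 [0.485 0.202 0.083]
 [0.517 0.233 0.142]]
knob_grip 0.74 150 [308.9, 257.8]
[[0.518 0.24  0.027]
 [0.528 0.251 0.076]
 [0.537 0.26  0.079]]
crop origin 230 204
blue 109
fl 512.1982002494323 cam [0.46710641 0.2022138  1.02929989]
side grip n 280 mean [0.4853 0.2127 0.1366] bbox [0.4664 0.1873 0.128 ] [0.5054 0.2258 0.1416] mid [0.4859 0.2065 0.1348]
[ 453  595 1385  685 1140  361  412  375  625  401   72   48  114  121
  216   41]
knob_grip 0.66 1231 [342.6, 247.2]
[[0.459 0.188 0.078]
 [0.485 0.217 0.089]
 [0.512 0.237 0.14 ]]
knob_grip 0.27 243 [311.4, 256.5]
[[0.537 0.171 0.043]
 [0.547 0.186 0.064]
 [0.558 0.191 0.075]]
crop origin 242 177
blue 1340
```

View pics/top1.png

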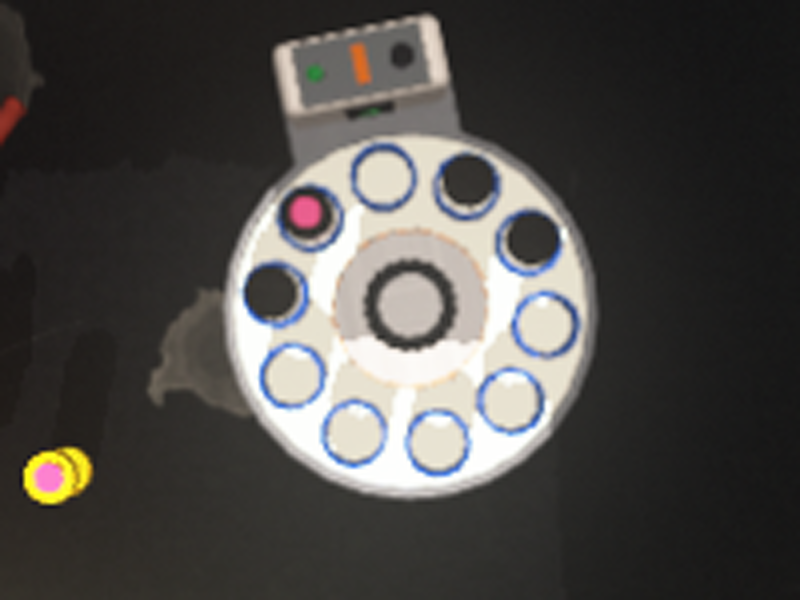

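View pics/side1.png

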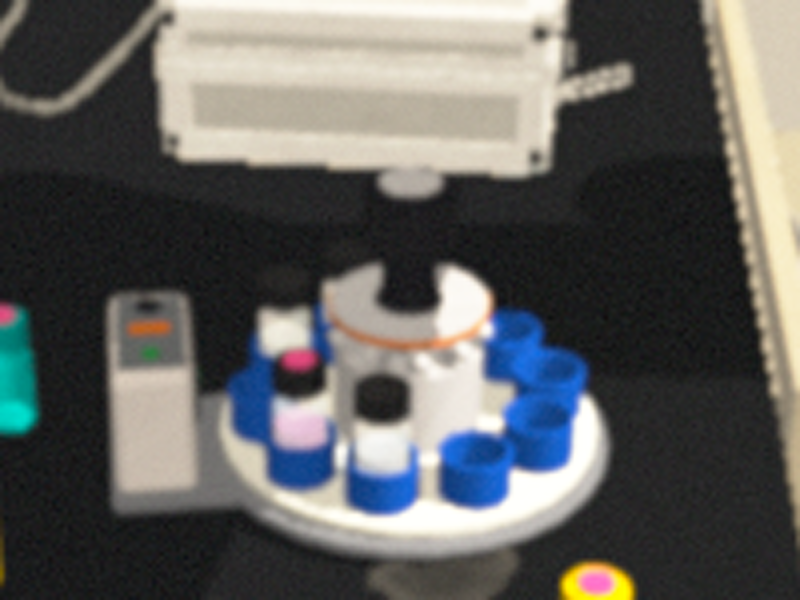

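```bash
cat > rel.py <<'E'
from h import *
import sys
from scipy.spatial.transform import Rotation as Ro
s=get_state(); R=Ro.from_rotvec(s["ee_rot"]).as_matrix()
T=np.array(list(map(float,sys.argv[1:4])))
print(s["time"],s["tcp_pos"].round(4),"f",np.round(s["force"],1),"open",round(float(s["opening"]),4),"q",s["joint_positions"].round(2)); print(R.round(3)); print("shift mm",(R.T@(T-s["tcp_pos"])*1000).round(1))
E
python3 rel.py .486 .204 .2
```

```text
0.6 [0.1514 0.5287 0.2393] f [-1.   0.7 -0.4] open 0.0851 q [ 1.23  0.3   1.52  0.    1.32 -0.07]
[[-0.961  0.275 -0.   ]
 [ 0.275  0.961  0.   ]
 [ 0.     0.    -1.   ]]
shift mm [-411.1 -220.1   39.3]
```

{"api": "step_arm", "payload": {"plan": "-411 -220 39 0 0 0 0;-411 -220 39 0 0 0 0;-411 -220 39 0 0 0 0;-411 -220 39 0 0 0 0;-411 -220 39 0 0 0 0;-411 -220 39 0 0 0 0;-411 -220 39 0 0 0 0;-411 -220 39 0 0 0 0;-411 -220 39 0 0 0 0;-411 -220 39 0 0 0 0;-411 -220 39 0 0 0 0;-411 -220 39 0 0 0 0;-411 -220 39 0 0 0 0;-411 -220 39 0 0 0 0;-411 -220 39 0 0 0 0;-411 -220 39 0 0 0 0;-411 -220 39 0 0 0 0;-411 -220 39 0 0 0 0"}}

```text
time: 2.1
tcp_pos: [0.4855, 0.2048, 0.2005]
ee_rot: [0.434, 3.111, 0.0]
force: [0.3, 0.3, 0.2]
opening: 0.0854
```

```bash
python3 rel.py .486 .204 .113
python3 - <<'E'
from h import *
f=grab_frame("side"); save(f,"side2.png")
E
```

```text
2.1 [0.4855 0.2048 0.2005] f [0.3 0.3 0.2] open 0.0854 q [ 0.33  0.28  1.63  0.    1.22 -0.96]
[[-0.962  0.274  0.   ]
 [ 0.274  0.962  0.   ]
 [-0.     0.    -1.   ]]
shift mm [-0.7 -0.7 87.5]
```

View pics/side2.png

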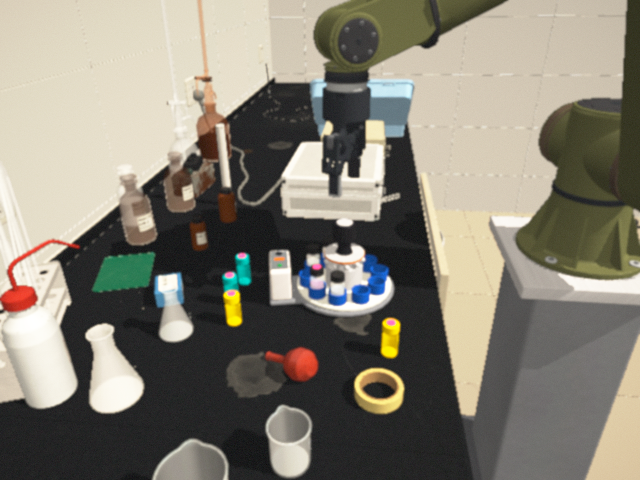

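{"api": "step_arm", "payload": {"plan": "-1 -1 30 0 0 0 0;-1 -1 60 0 0 0 0;-1 -1 80 0 0 0 0;-1 -1 92 0 0 0 0;-1 -1 92 0 0 0 0;-1 -1 92 0 0 0 0;-1 -1 92 0 0 0 0"}}

```text
time: 2.73
tcp_pos: [0.4868, 0.2038, 0.1096]
ee_rot: [0.434, 3.11, 0.001]
force: [0.5, -0.5, -0.1]
opening: 0.0858
```

```bash
python3 rel.py .486 .204 .108
python3 - <<'E'
from h import *
for n in("side","top"):
    f=grab_frame(n); k=proj(f,[.486,.204,.1]); u,v=map(int,k); cv2.imwrite(f"pics/{n}3.png",cv2.resize(f["color"][v-75:v+75,u-100:u+100,::-1],(800,600)))
E
```

```text
2.7333 [0.4868 0.2038 0.1096] f [ 0.5 -0.5 -0.1] open 0.0858 q [ 0.33  0.4   1.72  0.    1.03 -0.97]
[[-0.962  0.274  0.002]
 [ 0.274  0.962  0.001]
 [-0.001  0.001 -1.   ]]
shift mm [0.8 0.  1.6]
```

View pics/side3.png

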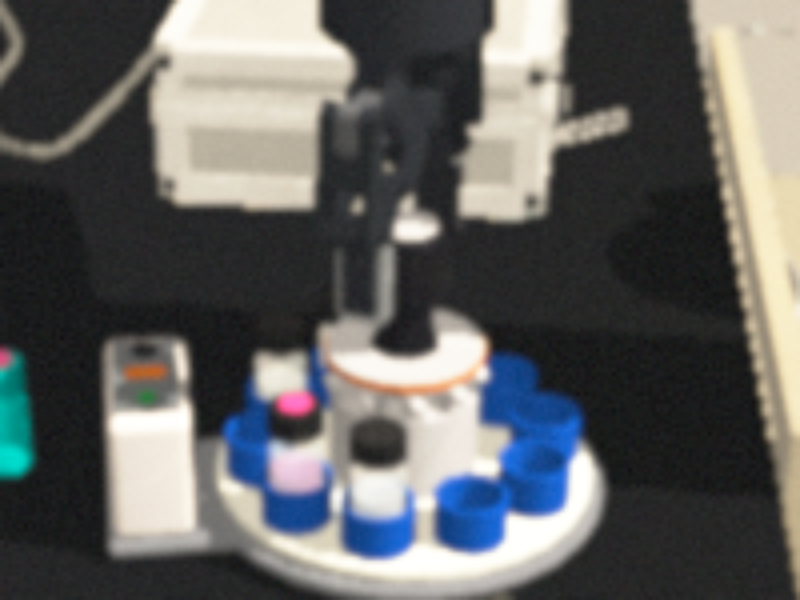

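View pics/top3.png

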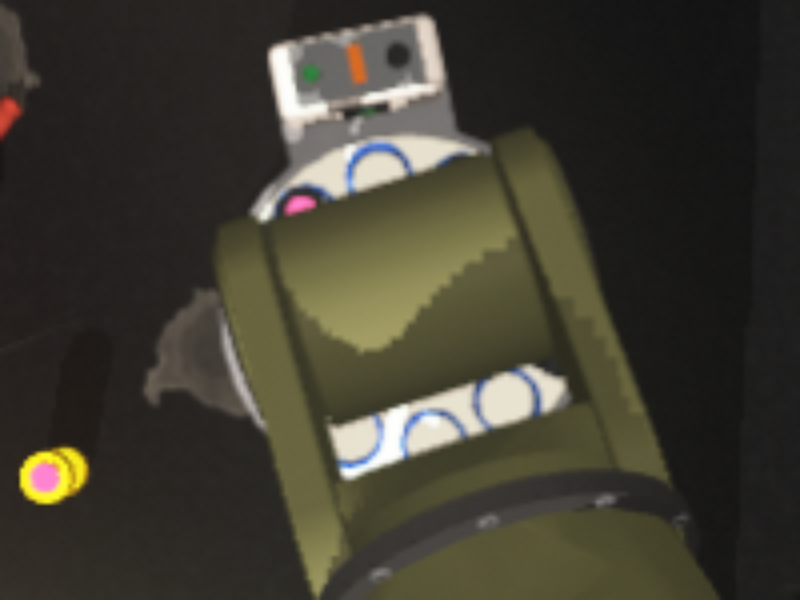

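Run:
```python
from h import *
f=grab_frame("side"); k=proj(f,[.486,.204,.1]); u,v=map(int,k)
for X in ([.499,.249,.115],[.473,.159,.115],[.486,.204,.139],[.486,.204,.107],[.4855,.2025,.139]): p=proj(f,X); print(X,((p-[u-100,v-75])*4).round())
for c in((365,280),(345,270),(380,290),(415,228),(425,280),(440,180),(350,120),(410,270)):
    print(c,dep(f,[u-100+c[0]/4,v-75+c[1]/4]).round(3))
```

```text
[0.499, 0.249, 0.115] [365. 321.]
[0.473, 0.159, 0.115] [438. 231.]
[0.486, 0.204, 0.139] [404. 225.]
[0.486, 0.204, 0.107] [403. 290.]
[0.4855, 0.2025, 0.139] [405. 224.]
(365, 280) [0.498 0.256 0.138]
(345, 270) [0.507 0.255 0.142]
(380, 290) [0.492 0.253 0.132]
(415, 228) [0.481 0.207 0.139]
(425, 280) [0.475 0.223 0.122]
(440, 180) [0.473 0.164 0.143]
(350, 120) [0.503 0.269 0.215]
(410, 270) [0.482 0.223 0.127]
```

```bash
python3 - <<'E'
from h import *
f=grab_frame("top"); f0=f
im=cv2.imread("pics/top0.png"); print(atz(f,[332.5,280],.139))
f=grab_frame("side"); im=cv2.imread("pics/side0.png")
o=np.array([242,177])
for c,z in (((411,183),.139),((410,300),.083),((408,305),.083)): print(c,atz(f,o+np.array(c)/4,z))
E
python3 rel.py .4835 .2045 .108
```

```text
[0.48482066 0.20245704 0.139     ]
(411, 183) [0.484544   0.20585188 0.139     ]
(410, 300) [0.48390993 0.21009174 0.083     ]
(408, 305) [0.48447596 0.21472224 0.083     ]
2.9833 [0.4865 0.2036 0.1091] f [-0.2  0.  -1. ] open 0.0853 q [ 0.33  0.4   1.72 -0.    1.03 -0.97]
[[-0.962  0.274  0.001]
 [ 0.274  0.962  0.   ]
 [-0.001  0.001 -1.   ]]
shift mm [3.2 0.1 1.1]
```

{"api": "step_arm", "payload": {"plan": "2 0 1 0 0 0 0;2 0 1 0 0 0 100;2 0 1 0 0 0 200;2 0 1 0 0 0 255;2 0 1 0 0 0 255;2 0 1 0 0 0 255;2 0 1 0 0 0 255;2 0 1 0 0 0 255;2 0 1 0 0 0 255;2 0 1 0 0 0 255"}}

```text
time: 3.82
tcp_pos: [0.4849, 0.2049, 0.1087]
ee_rot: [0.434, 3.109, 0.004]
force: [0.3, 6.5, 3.6]
opening: 0.039
```

```bash
python3 rel.py .4845 .204 .124
```

```text
3.8167 [0.4849 0.2049 0.1087] f [0.3 6.5 3.6] open 0.039 q [ 0.33  0.39  1.72  0.    1.02 -0.96]
[[-0.962  0.274  0.003]
 [ 0.274  0.962  0.002]
 [-0.002  0.003 -1.   ]]
shift mm [  0.1  -1.  -15.3]
```

{"api": "step_arm", "payload": {"plan": "0 0 -4 0 0 0 255;0 0 -8 0 0 0 255;0 0 -12 0 0 0 255;0 0 -15 0 0 0 255;0 0 -16 0 0 0 255;0 0 -16 0 0 0 255;0 0 -16 0 0 0 255;0 0 -16 0 0 0 255;0 0 -16 0 0 0 255"}}

```text
time: 4.57
tcp_pos: [0.4849, 0.2049, 0.1247]
ee_rot: [0.435, 3.109, 0.004]
force: [1.3, 4.7, -3.5]
opening: 0.0384
```

Run:
```python
from h import *
s=get_state();print(s["torque"])
f=grab_frame("side"); k=proj(f,[.486,.204,.1]); u,v=map(int,k); cv2.imwrite(f"pics/side4.png",cv2.resize(f["color"][v-75:v+75,u-100:u+100,::-1],(800,600)))
```

```text
[ 0.58447063 -0.13584734 -0.05448424]
```

View pics/side4.png

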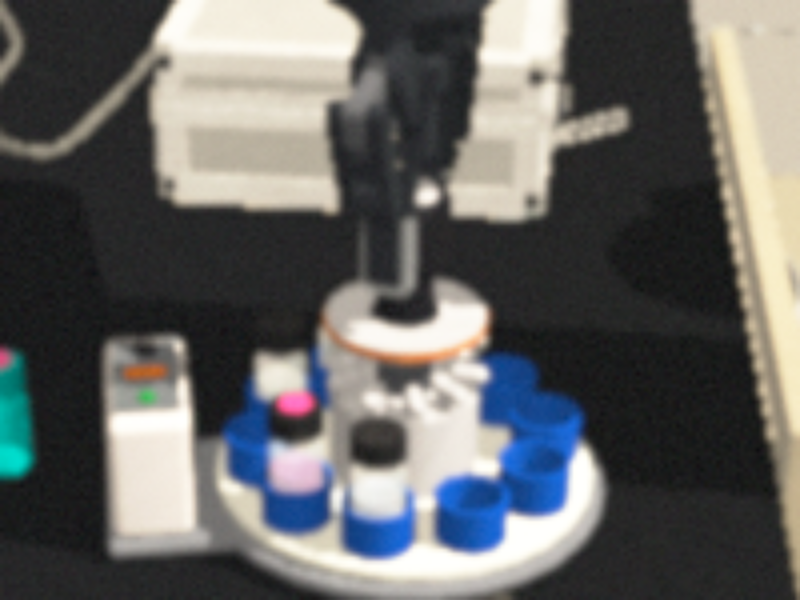

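{"api": "step_arm", "payload": {"plan": "0 0 0 0 0 3 255;0 0 0 0 0 6 255;0 0 0 0 0 9 255;0 0 0 0 0 12 255;0 0 0 0 0 15 255;0 0 0 0 0 18 255;0 0 0 0 0 21 255;0 0 0 0 0 24 255;0 0 0 0 0 27 255;0 0 0 0 0 30 255;0 0 0 0 0 33 255;0 0 0 0 0 35 255;0 0 0 0 0 36 255;0 0 0 0 0 36 255;0 0 0 0 0 36 255;0 0 0 0 0 36 255"}}

```text
time: 5.95
tcp_pos: [0.4849, 0.205, 0.1248]
ee_rot: [1.374, 2.823, 0.005]
force: [1.9, 4.1, -3.2]
opening: 0.0385
```

```bash
cat > look.py <<'E'
from h import *
import sys
s=get_state();print(s["torque"],s["joint_positions"])
for n in("side","top"):
    f=grab_frame(n); k=proj(f,[.4845,.204,.1]); u,v=map(int,k); cv2.imwrite(f"pics/{n}{sys.argv[1]}.png",cv2.resize(f["color"][v-75:v+75,u-100:u+100,::-1],(800,600)))
    c=f["color"].astype(int); hsv=cv2.cvtColor(f["color"],cv2.COLOR_RGB2HSV)
    m=(hsv[...,0]>155)&(hsv[...,0]<176)&(hsv[...,1]>120)&(hsv[...,2]>120)
    m[:, :u-60]=0;m[:,u+60:]=0;m[:v-60]=0;m[v+60:]=0
    vv,uu=np.nonzero(m); 
    if len(uu):
        P=atz(f,[uu.mean(),vv.mean()],.077); d=P[:2]-[.4845,.204]; print(n,len(uu),P.round(4),"r",np.hypot(*d).round(4),"ang",np.degrees(np.arctan2(d[1],d[0])).round(1))
E
python3 look.py 5
```

```text
[ 0.57806118 -0.16434489 -0.02268387] [ 3.29884125e-01  3.72231983e-01  1.71027104e+00  1.47013809e-03
  1.05578277e+00 -3.35674388e-01]
side 47 [0.5501 0.2196 0.077 ] r 0.0674 ang 13.4
top 54 [0.5496 0.2179 0.077 ] r 0.0665 ang 12.1
```

View pics/side5.png

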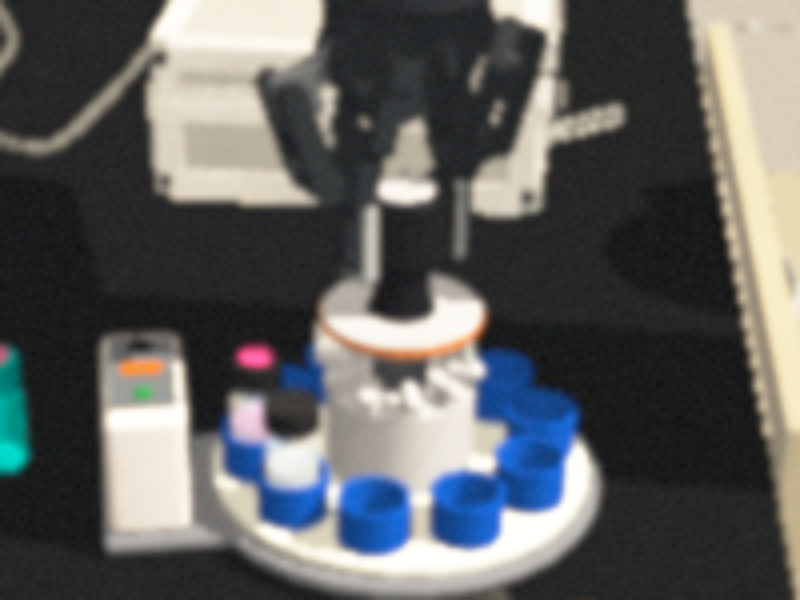

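View pics/top5.png

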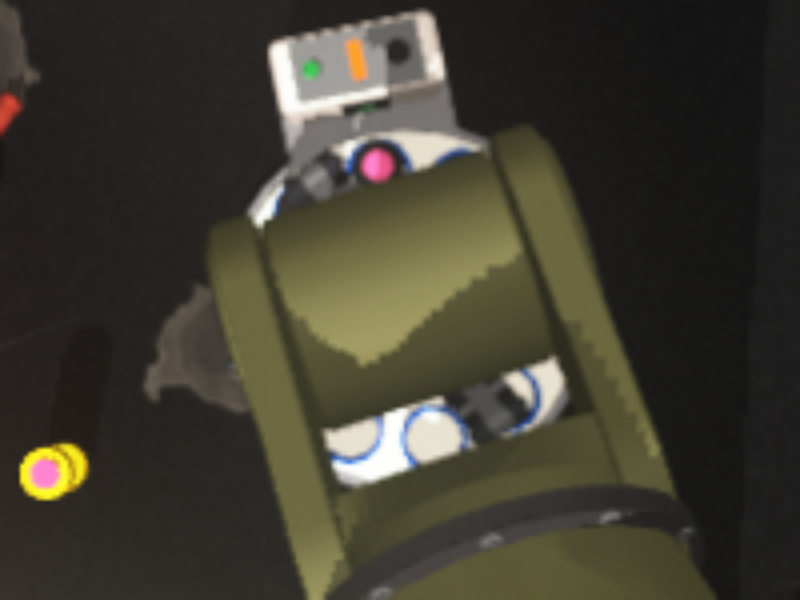

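{"api": "step_arm", "payload": {"plan": "0 0 3 0 0 0 255;0 0 6 0 0 0 255;0 0 9 0 0 0 255;0 0 12 0 0 0 255;0 0 14 0 0 0 255;0 0 16 0 0 0 255;0 0 17 0 0 0 255;0 0 18 0 0 0 255;0 0 18 0 0 0 255;0 0 18 0 0 0 255"}}

```text
time: 6.88
tcp_pos: [0.4852, 0.2052, 0.1084]
ee_rot: [1.374, 2.823, 0.006]
force: [-10.1, -0.2, 23.8]
opening: 0.0384
```

```bash
python3 look.py 6
```

```text
[-0.34628954  1.94748095 -0.0630472 ] [ 3.29959945e-01  3.95397244e-01  1.72178239e+00  1.36027868e-03
  1.02007215e+00 -3.35641318e-01]
side 42 [0.5497 0.2194 0.077 ] r 0.067 ang 13.3
top 54 [0.5498 0.218  0.077 ] r 0.0668 ang 12.1
```

View pics/side6.png

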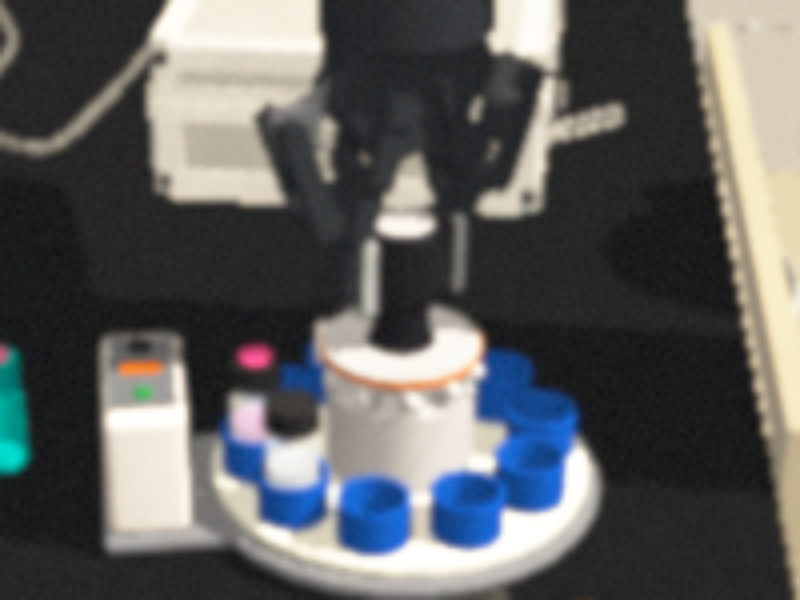

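{"api": "step_arm", "payload": {"plan": "0 0 1 0 0 0 150;0 0 1 0 0 0 50;0 0 1 0 0 0 0;0 0 1 0 0 0 0;0 0 1 0 0 0 0;0 0 1 0 0 0 0;0 0 1 0 0 0 0;0 0 1 0 0 0 0"}}

```text
time: 7.65
tcp_pos: [0.4852, 0.2051, 0.1074]
ee_rot: [1.374, 2.823, 0.006]
force: [0.9, -0.4, -0.3]
opening: 0.0857
```

```bash
python3 look.py 7
```

```text
[ 0.04142556 -0.04804488  0.00746279] [ 3.29910932e-01  3.96931864e-01  1.72247529e+00  1.28419172e-03
  1.01786687e+00 -3.35682649e-01]
side 54 [0.5499 0.219  0.077 ] r 0.0671 ang 12.9
top 57 [0.5495 0.2179 0.077 ] r 0.0665 ang 12.1
```

View pics/side7.png

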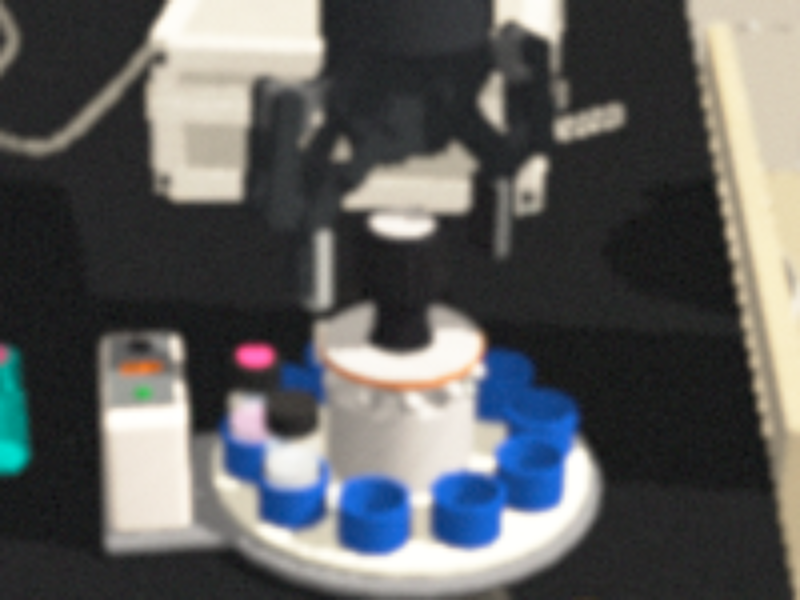

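{"api": "step_arm", "payload": {"plan": "0 0 -20 0 0 0 0;0 0 -45 0 0 0 0;0 0 -75 0 0 0 0;0 0 -100 0 0 0 0;0 0 -120 0 0 0 0;0 0 -120 0 0 0 0;0 0 -120 0 0 0 0;0 0 -120 0 0 0 0"}}

```text
time: 8.42
tcp_pos: [0.4845, 0.2047, 0.2265]
ee_rot: [1.374, 2.824, 0.005]
force: [-0.1, -0.5, -0.4]
opening: 0.0858
```

```bash
python3 look.py 8
python3 - <<'E'
from h import *
f=grab_frame("side"); im0=cv2.imread("pics/side0.png").astype(np.float32); im=f["color"][...,::-1].astype(np.float32)
# vertical shift of knob region vs start
g0=cv2.cvtColor(im0.astype(np.uint8),cv2.COLOR_BGR2GRAY); g=cv2.cvtColor(im.astype(np.uint8),cv2.COLOR_BGR2GRAY)
for box in ((326,222,366,268),(270,248,292,306),(318,240,370,268)):
    x0,y0,x1,y1=box; r=cv2.matchTemplate(g[y0-8:y1+8,x0-8:x1+8],g0[y0:y1,x0:x1],cv2.TM_CCOEFF_NORMED); _,m,_,l=cv2.minMaxLoc(r); print(box,m.__round__(3),l[0]-8,l[1]-8)
print("per 16 mm px",proj(f,[.4845,.204,.139])-proj(f,[.4845,.204,.155]))
print("knob top z",[dep(f,[346+a,223]).round(3)[2] for a in(-4,-2,0,2,4)])
print(get_state()["tcp_pos"],get_state()["time"])
E
```

```text
[-0.04904076  0.03587658  0.01843365] [ 3.29660189e-01  2.55638622e-01  1.60803691e+00  1.16120980e-03
  1.27478772e+00 -3.35615867e-01]
side 54 [0.5499 0.219  0.077 ] r 0.0671 ang 12.9
top 4 [0.5557 0.2186 0.077 ] r 0.0727 ang 11.6
(326, 222, 366, 268) 0.96 0 0
(270, 248, 292, 306) 0.93 1 0
(318, 240, 370, 268) 0.936 0 0
per 16 mm px [-0.13107461  8.33607141]
knob top z [np.float64(0.141), np.float64(0.139), np.float64(0.14), np.float64(0.141), np.float64(0.14)]
[0.48446203 0.20475221 0.22628881] 8.5667
```

View pics/side8.png

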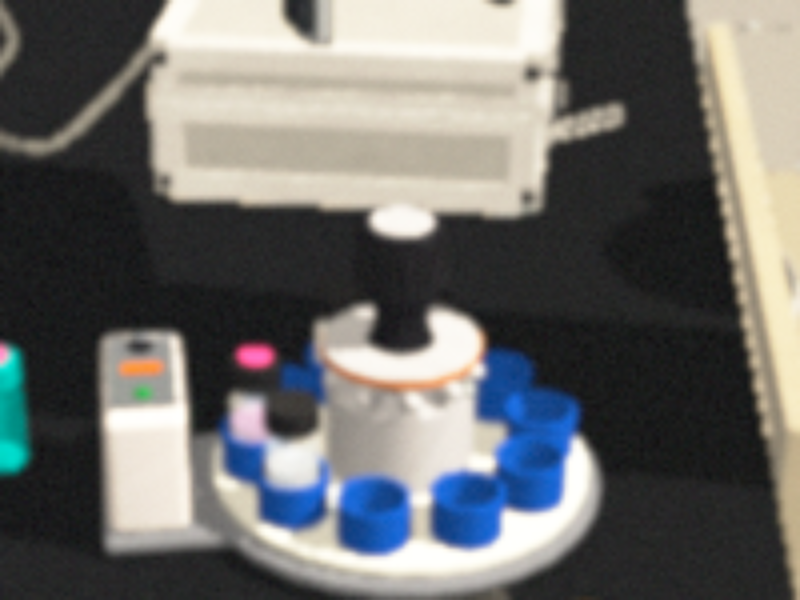

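View pics/top8.png

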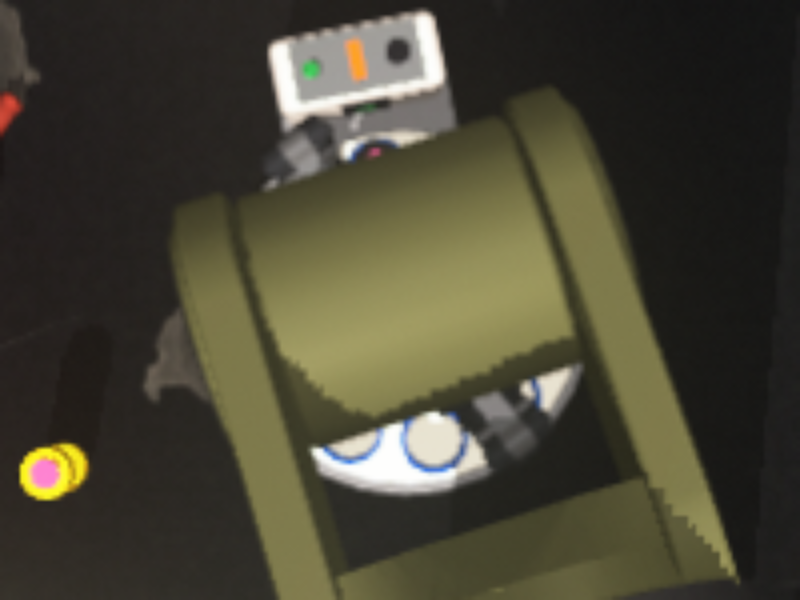

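```bash
python3 -c "
from workcell import *
print(sign_off())"
```

```text
the job is handed in; nothing more can be done
None
```

I pulled the knob up 16 mm, turned the carousel 36° clockwise to bring the pink vial in front of the reader, and pushed the knob back down. I then opened the gripper, raised it clear and handed the job in at about 8.6 s; the sign-off gives no verdict.

**Knob home:**
- With the gripper still closed on the knob, the tool was at 0.1084 m, against 0.1087 m when I first gripped it home. It was pressing down with about 24 N.
- After release, the knob showed no vertical shift in the side picture compared with the start. One pixel there is about 2 mm.
- Its top measured 0.139–0.141 m, against 0.139 m expected.

**Pink vial at the reader:**
- The two cameras put the pink dot 66.5–67 mm from the axis, at 12–13°. They disagree by about 1 mm.
- My estimate of the station direction, from the reader's mark and its empty cup in the first picture, was about 11–11.5°. That leaves the vial roughly 1–2.5 mm off, inside the 8 mm limit.

**Not confirmed:**
- The pink vial and the pale vial beside it stood upright in the last side picture. The other two pale vials were hidden behind the hub and the arm, so I did not check them after the turn.
- The last top-camera reading of the dot was discarded because the arm covered most of it (4 pixels).

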